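# Index the bevel jig's swing arm one hole

### The arm

A 7-joint arm with a two-finger parallel gripper is mounted at the origin on the work surface. World frame = base frame: x ahead of the robot, y to its left, z up, the work surface at z = 0. Lengths are in mm, angles in rad, forces in N, time in s.
With the tool pointing down it reaches from about 400 to 850 mm from the base axis. Payload 10.4 kg.
Tool frame: the origin (TCP) lies on the centre line of the jaws, within the pads' length; the fingertips stand manip.tcp_to_tips ahead of it and the grasp point (between the pads) lies 2 mm behind it (manip.tcp_to_tips is the distance from the TCP to the fingertips, in mm); z points along the fingers, y is the line along which they close (so a half turn about z gives the same grasp; the last joint's range is limited). The gripper opens to 85 mm and grips with 20 to 120 N. Pads are 22 mm wide; open, the fingers measure 114 mm over their backs; the gripper's body (76 mm by 85 mm) begins 54 mm behind the grasp point. The pads swing forward as they close: fully open they stand 13 mm farther back than shut.
Start: joints at [-1.22, 0.332, -0.065, 1.46, 0.022, 1.35, -0.088], TCP at [228.211, 581.867, 248.338] pointing down, gripper open.
Joint ranges: [-2.6, 2.6], [-0.5, 2.12], [-1.47, 1.34], [0.16, 2.42], [-1.27, 4.41], [0.06, 2.06], [-2.6, 2.6]. Speed limits (rad/s): [2.22, 2.22, 2.79, 2.79, 3.14, 3.14, 3.14].

### API

Orientations are given as a unit quaternion [x, y, z, w].
In Python, from bench import sense, eyes, manip gives the robot as it stands.
- The arm moves only by the tool apply_moves, never from a script. Its argument "commands" is one flat list of numbers, 5 for each row, row after row: the closure, from 0 (fully open) to 1 (shut), then the shift along the world's x, y, z each as a share of 0.12 m, from -1 to 1, then the turn about the world's z as a share of 90 degrees, from -1 to 1. A call has 1 to 10 rows; each row shifts and turns the commanded pose from where the row before left it; what a row does not reach is not made up. A row lasts 1/10 s, in which the tool goes at most 50 mm and 8.59 degrees, less where a joint would pass 70% of its speed; a pose out of reach is approached as far as the arm can. A call with a number of a shift or a turn outside -1 to 1 is refused whole. A call with a gripper value outside its range is refused whole. The fingers move at their own pace and stop on an object; "force" is the grip in N (left out, the last holds). Time passes only in rows, so rows that do not move let the fingers close. It gives the time, the measured TCP pose, the force, the opening and the grip force at its end, in the units of the state.
- sense(): the state, without advancing time (a new reading comes with each control period).
- eyes.get_image(name): name is "side" or "top" or "wrist"; returns (picture, depth): 400x640x3 uint8, red, green, blue; 400x640 float32, mm along the optical axis (not along the pixel's ray), 0 where there is no reading.
- eyes.camera_info(name): a dict with "fx", "fy", "cx", "cy" (pixels), "k1" (the pictures are not rectified: a ray, as slopes to the right and down, at radius r is drawn at 1 + k1 r^2 times it, then the intrinsics apply), "world_to_cam" (4x4, takes a point from world to camera coordinates). Camera axes: x right, y up, looking along -z (the intrinsics and any distortion apply to the point x, -y, -z); pixel columns grow to the right and rows downward; lengths in mm; the calibration is good to about 2 mm. A picture is of the moment at which its call begins: read the wrist's pose just before it. camera_info takes no time and is no camera call; for the wrist camera it gives the pose at the moment of the call.
- manip.close_job(): hands the job in; it is judged then, once.
The state is a dict: "clock": time; "joint_positions": joint angles; "joint_vel": joint speeds; "joint_torque": joint torques, N m; "tcp_pos": TCP position; "eef_rot": TCP orientation; "contact_force": force on the tool from outside, world axes, zero at the start; "ft_torque": the same for the moment, N m; "opening": finger opening in mm; "grip_force": force on a finger pad.
Only numpy, scipy, OpenCV 4.12 (cv2) and the standard library are available. Lean on these libraries where they do the work, as an engineer would, in place of code of your own. Each camera call takes 0.05 s, during which the arm holds its last target. There are 200 camera calls.

### The job

On the green bevel jig, hook a fingertip through the pull ring of the spring pin, lift the pin clear of its hole, swing the red arm one hole over to the hole marked by the yellow disc (not the blue one), then lower the ring so that the pin drops fully home there, and take the finger out of the ring. Do not pinch the ring, do not strain it (35 N at the most) and do not force the arm past a pin that is still down. Leave everything else lying around the jig where it is.

Things in the scene. Friction and masses are not known exactly. Their poses are not given: they have to be found in the camera images.
- jig: fixed green slab of the bevel jig, 280 x 250 mm, 30 mm high; x from -210 to +70 mm, y +-125 mm. Origin on the table under the arm's pivot, z up, -x the ring's side (roughly the robot's right, varying by 17 degrees). Its light metal index plate (top 42 mm above the table) has five holes on an arc of 150 mm radius about the pivot: at -30, -15, 0, 15, 30 degrees from the jig's -x
- pivot (a point): vertical pivot axis of the red swing arm, 60 mm above the table. The arm (40 mm wide, top 60 mm above the table) reaches 168 mm from here along the jig's -x, over the index plate. A steel tool rest stands on it at the pivot, up to 96 mm above the table, reaching 50 mm towards the ring
- swing (a joint): angle of the red arm, rad: 0 (start) at the middle hole, along the jig's -x; positive is counterclockwise from above, the ring going to the jig's -y. One hole is 0.262 (15 degrees, 39 mm at the pin). Stops at +-0.6. Slight friction (0.12 N m): it stays where left. With the pin seated only about 0.01 of play either way
- pin (a joint): height of the spring pin above its seat, m: 0 home, 0.024 fully up. Round-tipped 10 mm pin, 150 mm from the pivot, 10 mm deep in a 13 mm hole: clear above 0.010, and between holes it rides on the plate at 0.010. Spring plus weight: 4 N at 0, 0.15 N more per mm. Let down within 4 mm of a hole's centre it slips in and centres itself
- ring_center (a point): centre of the D-shaped steel pull ring (51 x 51 mm inside, flat edge on top, 7 mm wire); at first 122 mm above the table, 20 mm nearer the pivot than the pin. It leans 45 degrees, upper edge nearer the pivot: a finger pointing 45 degrees down and towards the pivot passes squarely through (50 mm free beyond); put it 25 mm or more through, close under the upper edge. Raising it lifts ring and pin; sideways it pushes the arm
- nose (a point): point on the arm's centre line 190 mm from the pivot, 22 mm beyond the arm's end, 40 mm above the table; comes straight above or beside a disc when the arm stands at that disc's hole
- tag_yellow: yellow disc, 22 mm across, 8 mm high, fixed on the jig 190 mm from the pivot, in line with the hole wanted: 15 degrees to one side or the other of the middle hole. Origin at the centre of its underside, 30 mm above the table
- tag_blue: blue disc of the same size on the other side, in line with the hole not wanted. Origin at the centre of its underside, 30 mm above the table
- blank: loose aluminium plate 90 x 60 x 8 mm on the table before the jig's ring side; leave alone. Origin at the centre of its underside
- stick: loose brick-red dressing stick 18 x 70 x 18 mm on the far part of the jig's base; leave alone. Origin at the centre of its underside
- pliers: loose steel locking pliers, 220 mm long, 16 mm high; leave alone. Origin under their middle
- grease: loose red can, 66 mm across, 75 mm high; leave alone. Origin at the centre of its underside
- wirebrush: loose wire brush with a wooden handle; leave alone. Origin under its middle
- mug: loose white mug, 76 mm across, 85 mm high; leave alone. Origin at the centre of its underside

How it is judged:
By the outcome, as a careful person would: the job done as asked, in the order asked, and still so for the second after the job is handed in, with the robot touching nothing.
It also fails if it takes over 42 s, if anything falls off the work surface, if the arm or the gripper's body presses on something with over 40 N, if the wrist force passes 120 N, or if a joint passes its speed limit or range.

## Working session

There is one attempt and no reset: what is moved stays moved. The work goes in short steps, Python scripts to look and compute and a tool call to move; the robot and the scene stay as the last step left them, time stands still between calls to the robot, and variables do not carry over. Pictures are saved under pics/ and viewed, at most 10 in all, crops included, and the job is handed in when it is done.

Besides the shell and the picture viewer there is one more tool, called after ">>>" as a command line: name --argument value ..., lists and objects as JSON in quotes. apply_moves: Moves the arm, as the interface text tells. Its arguments: {"type":"object","properties":{"commands":{"type":"array"},"force":{"type":"number"}},"required":["commands"]}

```bash
mkdir -p pics; ls; cat > h.py <<'E'
import numpy as np, cv2
from bench import sense, eyes, manip
def grab(n,f):
    i=eyes.camera_info(n); p,d=eyes.get_image(n); cv2.imwrite('pics/'+f+'.png',p[:,:,::-1]); np.savez('pics/'+f,p=p,d=d,**{k:i[k] for k in i}); return p,d,i
def world(i,d,u,v,Z=None):
    K=np.array([[i['fx'],0,i['cx']],[0,i['fy'],i['cy']],[0,0,1]],float)
    x,y=cv2.undistortPoints(np.array([[[u,v]]],float),K,np.array([float(i['k1']),0,0,0]))[0,0]
    M=np.linalg.inv(i['world_to_cam'])
    if Z is None:
        w=d[int(v)-1:int(v)+2,int(u)-1:int(u)+2]; z=np.median(w); return (M@[x*z,-y*z,-z,1])[:3]
    r=M[:3,:3]@[x,-y,-1]; o=M[:3,3]; return o+r*(Z-o[2])/r[2]
def pix(i,P):
    c=(np.array(i['world_to_cam'])@np.append(P,1))[:3]; x,y=c[0]/-c[2],-c[1]/-c[2]; s=1+i['k1']*(x*x+y*y)
    return i['fx']*x*s+i['cx'],i['fy']*y*s+i['cy']
E
python3 - <<'E'
from h import *
s=sense(); print(s); print(manip.tcp_to_tips,[a for a in dir(manip) if a[0]!='_'])
for n in('top','side'): 
    p,d,i=grab(n,n+'0'); print(n,np.linalg.inv(i['world_to_cam']).round(2).tolist())
E
```

```text
pics
{'clock': 0.0, 'joint_positions': array([-1.21955768,  0.33284848, -0.06468332,  1.46099247,  0.02154662,
        1.34988446, -0.0885415 ]), 'joint_vel': array([-8.89032501e-04,  1.20177030e-04, -2.17882113e-03,  3.81939852e-05,
        2.78207042e-04, -3.78703979e-04, -9.48635755e-04]), 'joint_torque': array([ 7.32838515e-06, -6.25448227e+01,  4.93569416e-02, -3.91606522e+01,
        1.63526827e-02,  9.90041415e-03,  6.30473295e-06]), 'tcp_pos': array([228.10807281, 581.48909648, 247.50603519]), 'eef_rot': array([ 1.85855775e-01,  9.82576772e-01, -7.09561560e-04, -1.22868366e-04]), 'contact_force': array([-0.43541093,  0.24478144, -0.02372755]), 'ft_torque': array([-0.02339964, -0.04312436, -0.0481957 ]), 'grip_force': 0.0, 'opening': 85.37388582804358}
17.0 ['MotionError', 'close_job', 'tcp_to_tips']
top [[-0.02, 1.0, -0.09, 466.04], [-1.0, -0.02, 0.01, -2.71], [0.01, 0.09, 1.0, 1321.06], [0.0, 0.0, 0.0, 1.0]]
side [[1.0, 0.04, -0.03, 517.78], [-0.05, 0.59, -0.8, -1090.04], [-0.02, 0.8, 0.6, 890.9], [0.0, 0.0, 0.0, 1.0]]
```

View pics/top0.png

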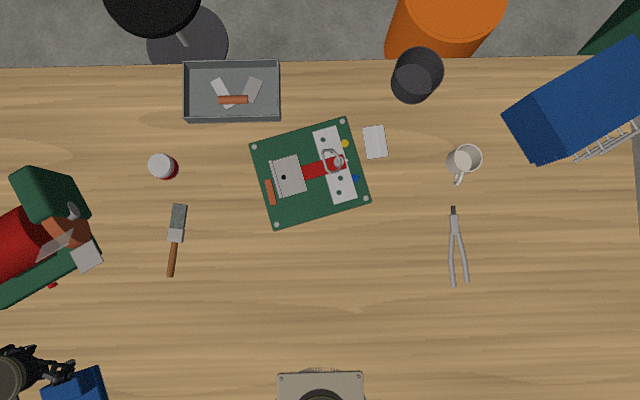

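View pics/side0.png

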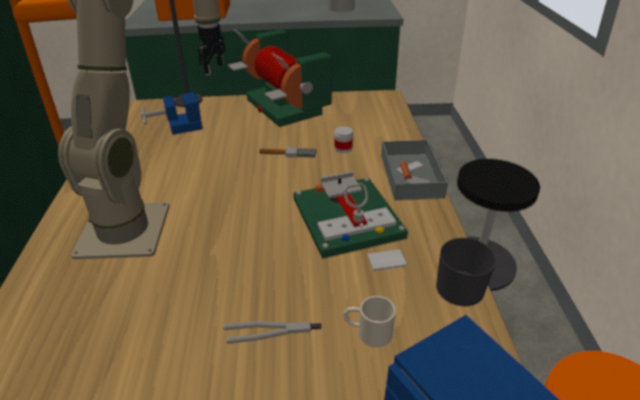

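The top view shows the green jig around (310,172), the ring at about (333,160), the yellow disc at (346,143) and the blue one at (356,178). So yellow lies on the jig's -y side, which is positive swing. I'll take an enlarged crop and a wrist view of the fingers.

```bash
python3 - <<'E'
from h import *
p=cv2.imread('pics/top0.png')[105:240,240:400]; cv2.imwrite('pics/crop.png',cv2.resize(p,None,fx=5,fy=4.4,interpolation=cv2.INTER_CUBIC)[:, :])
grab('wrist','w0')
E
```

```text
(no output)
```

View pics/crop.png

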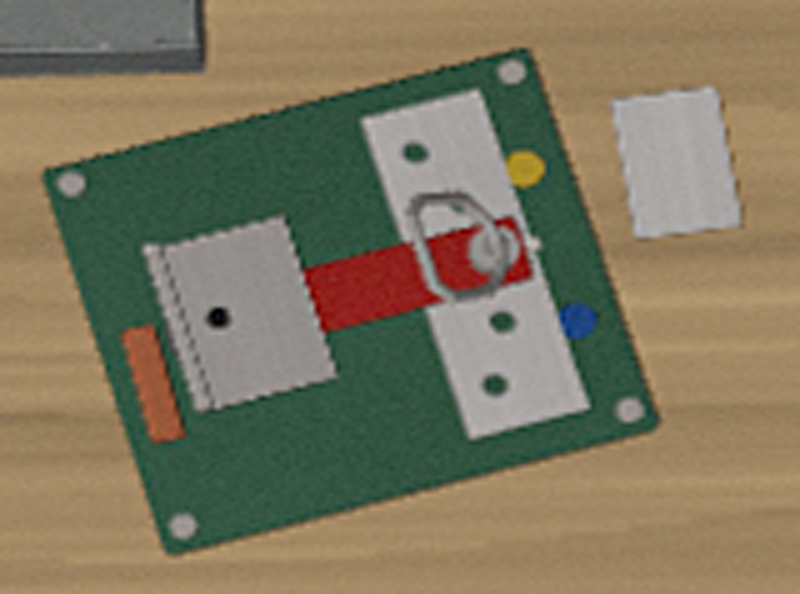

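View pics/w0.png

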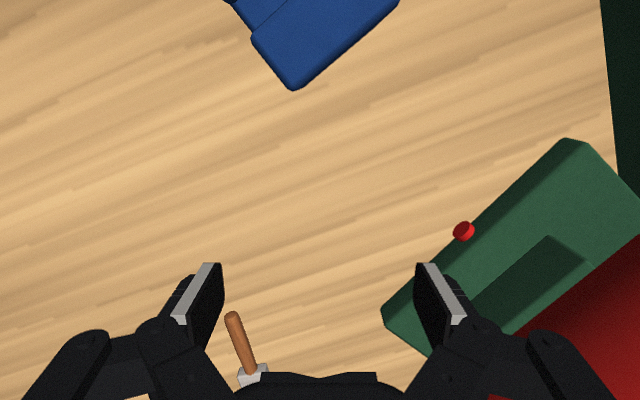

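The crop (5 x 4.4 scale) shows slab corners at about (47,170), (530,48), (660,425) and (172,553). The yellow disc is at (525,169), the blue at (578,320), and the ring spans (410–505, 193–300). The wrist view shows Robotiq-type fingers, fully open. Next I'll fit the jig pose.

```bash
cat > fit.py <<'E'
from h import *
i=np.load('pics/top0.npz'); 
def C(u,v,Z): return world(i,None,240+u/5-.4,105+v/4.4-.4,Z)[:2]
obs=[((47,170),30,(70,-125)),((530,48),30,(-210,-125)),((660,425),30,(-210,125)),((172,553),30,(70,125)),
((525,169),38,(-190*np.cos(np.pi/12),-190*np.sin(np.pi/12))),((578,320),38,(-190*np.cos(np.pi/12),190*np.sin(np.pi/12)))]
W=np.array([C(*o[0],o[1]) for o in obs]); J=np.array([o[2] for o in obs],float)
Wc,Jc=W.mean(0),J.mean(0); U,S,Vt=np.linalg.svd((J-Jc).T@(W-Wc)); R=Vt.T@np.diag([1,np.linalg.det(Vt.T@U.T)])@U.T; t=Wc-R@Jc
th=np.arctan2(R[1,0],R[0,0])
E
python3 - <<'E'
from fit import *
print(th,np.degrees(th),'pivot',t,'res',(J@R.T+t-W).round(1).tolist())
print('ring',R@[-130,0]+t,'pin',R@[-150,0]+t,'up edge',R@[-109.5,0]+t,'pivot dot',C(218,317,96))
d=i['d']; 
ri=[world(i,d,240+u/5-.4,105+v/4.4-.4).round(0).tolist() for u,v in((415,235),(430,200),(432,280),(490,220),(495,285),(460,195),(460,297))]; print(ri)
print(pix(i,np.append(R@[-109.5,0]+t,142.5)))
s=sense();print(s['clock'],s['eef_rot'])
E
```

```text
1.8342438429621009 105.09443079958533 pivot [630.8073444   78.17266407] res [[0.8, 3.4], [2.5, -1.4], [-1.4, -3.0], [-2.2, 2.6], [0.5, -1.0], [-0.1, -0.7]]
ring [664.66073054 -47.34206911] pin [669.86894379 -66.65202807] up edge [659.32231196 -27.54936119] pivot dot [629.75836306  78.96556563]
[[668.0, -23.0, 144.0], [689.0, -31.0, 138.0], [641.0, -30.0, 148.0], [682.0, -62.0, 108.0], [642.0, -63.0, 117.0], [710.0, -49.0, 41.0], [633.0, -44.0, 139.0]]
(np.float64(324.623182232259), np.float64(161.39352089262945))
0.15 [ 1.85802249e-01  9.82587014e-01 -5.26636750e-04 -7.83235453e-05]
```

>>> apply_moves --commands '[0,0.15,-0.22,0.3,0,0,0.15,-0.22,0.3,0,0,0.15,-0.22,0.3,0,0,0.15,-0.22,0.3,0,0,0.15,-0.22,0.3,0,0,0.15,-0.22,0.3,0,0,0.2,-0.22,0.2,0,0,0.2,-0.22,0.2,0,0,0.2,-0.22,0.2,0,0,0.2,-0.22,0.2,0]'

```text
clock: 1.15
tcp_pos: [432.8, 316.5, 561.3]
eef_rot: [0.186, 0.983, 0.0, 0.0]
contact_force: [1.1, 0.7, 0.1]
opening: 85.5
grip_force: 0.0
```

>>> apply_moves --commands '[0,0.4,-0.1,0,0,0,0.4,-0.1,0,0,0,0.4,-0.1,0,0,0,0.4,-0.1,0,0,0,0.4,-0.1,0,0,0,0.4,-0.1,0,0,0,0.4,-0.1,0,0,0,0.4,-0.1,0,0,0,0.4,-0.1,0,0,0,0.4,-0.1,0,0]'

```text
clock: 2.15
tcp_pos: [756.5, 192.6, 492.6]
eef_rot: [0.196, 0.98, 0.03, 0.034]
contact_force: [0.1, -0.2, 0.7]
opening: 85.2
grip_force: 0.0
```

```bash
python3 -c "
from bench import sense
s=sense();print(s['joint_positions'].round(3),s['eef_rot'],s['tcp_pos'])"
```

```text
[-0.384  0.904  1.064  0.177 -0.989  2.058  0.96 ] [0.19566947 0.97963822 0.02962551 0.03383409] [756.4981977  192.56269433 492.64340341]
```

>>> apply_moves --commands '[0,0.4,-0.1,0,0,0,0.4,-0.1,0,0,0,0.4,-0.1,0,0,0,-0.3,-0.2,-0.1,0,0,-0.3,-0.2,-0.1,0,0,-0.3,-0.2,-0.1,0,0,-0.3,-0.2,-0.1,0]'

```text
clock: 2.85
tcp_pos: [698.1, 77.6, 455.6]
eef_rot: [0.204, 0.977, 0.035, 0.047]
contact_force: [1.3, 0.4, 3.7]
opening: 85.3
grip_force: 0.0
```

```bash
python3 -c "
from bench import sense
s=sense();print(s['joint_positions'].round(3),s['eef_rot'],s['tcp_pos'])"
```

```text
[-0.761  0.68   1.312  0.949 -0.771  1.805  1.358] [0.20359389 0.9772707  0.03546473 0.0472627 ] [698.07732062  77.61101962 455.63793554]
```

>>> apply_moves --commands '[1,0,0,0.4,0,1,0,0,0.4,0,1,0,0,0.4,0,1,0,0,0.4,0,1,0,0,0.4,0,1,0,0,0.4,0,1,0,0,0.4,0,1,0,0,0.4,0,1,0,0,0.4,0,1,0,0,0.4,0]'

```text
clock: 3.85
tcp_pos: [715.1, 107.4, 594.6]
eef_rot: [0.179, 0.979, 0.055, 0.077]
contact_force: [0.0, 1.2, -1.6]
opening: -0.2
grip_force: 0.0
```

```bash
cat > st.py <<'E'
from fit import *
from scipy.spatial.transform import Rotation as Ro
s=sense(); A=Ro.from_quat(s['eef_rot']).as_matrix(); z=A[:,2]
print('t',s['clock'],'q',s['joint_positions'].round(2),'tcp',s['tcp_pos'].round(1),'tilt',np.degrees(np.arccos(-z[2])).round(1),'az',np.degrees(np.arctan2(z[1],z[0])).round(1),'yaxis',A[:,1].round(2),'F',s['contact_force'].round(1),'M',s['ft_torque'].round(2))
tip=s['tcp_pos']+17*z; jt=np.append(R.T@(tip[:2]-t),tip[2]); jz=np.append(R.T@z[:2],z[2]); print('tip jig',jt.round(1),'zjig',jz.round(2))
E
python3 st.py
```

```text
t 3.85 q [-0.25  0.68  0.38  0.23 -0.37  2.06  1.03] tcp [715.1 107.4 594.6] tilt 10.8 az 25.1 yaxis [0.34 0.93 0.13] F [ 0.   1.2 -1.6] M [0.05 0.15 0.04]
tip jig [  6.9 -92.1 577.9] zjig [ 0.03 -0.19 -0.98]
```

>>> apply_moves --commands '[1,-0.1,0,0.4,0,1,-0.1,0,0.4,0,1,-0.1,0,0.4,0,1,-0.1,0,0.4,0,1,-0.1,0,0.4,0,1,-0.1,0,0.4,0,1,-0.1,0,0.4,0,1,-0.1,0,0.4,0,1,-0.1,0,0.4,0,1,-0.1,0,0.4,0]'

```text
clock: 4.85
tcp_pos: [568.6, 92.1, 829.0]
eef_rot: [0.187, 0.942, 0.109, 0.255]
contact_force: [0.4, 0.6, -0.0]
opening: 0.1
grip_force: 0.0
```

```bash
python3 st.py
```

```text
t 4.85 q [-0.34  0.37  0.5   0.16 -0.37  2.06  0.98] tcp [568.6  92.1 829. ] tilt 32.2 az 12.0 yaxis [0.3  0.91 0.3 ] F [ 0.4  0.6 -0. ] M [-0.08  0.51 -0.03]
tip jig [ 29.1  47.4 814.7] zjig [-0.03 -0.53 -0.85]
```

>>> apply_moves --commands '[1,-0.15,0,0.38,0,1,-0.15,0,0.38,0,1,-0.15,0,0.38,0,1,-0.15,0,0.38,0,1,-0.15,0,0.38,0]'

```text
clock: 5.35
tcp_pos: [464.8, 89.3, 918.5]
eef_rot: [0.182, 0.915, 0.141, 0.33]
contact_force: [-0.9, 0.7, 0.9]
opening: 0.4
grip_force: 0.0
```

```bash
python3 st.py
```

```text
t 5.35 q [-0.53  0.21  0.66  0.16 -0.35  2.06  0.96] tcp [464.8  89.3 918.5] tilt 42.1 az 12.0 yaxis [0.24 0.89 0.38] F [-0.9  0.7  0.9] M [-0.12  0.72 -0.  ]
tip jig [ 53.3 146.  905.9] zjig [-0.04 -0.67 -0.74]
```

>>> apply_moves --commands '[1,0.05,-0.12,-0.35,0.094,1,0.05,-0.12,-0.35,0.094,1,0.05,-0.12,-0.35,0.094,1,0.1,-0.12,-0.35,0.094,1,0.1,-0.12,-0.35,0.094,1,0.1,-0.12,-0.35,0.094]'

```text
clock: 5.95
tcp_pos: [497.7, 21.3, 750.1]
eef_rot: [-0.114, 0.922, 0.253, 0.27]
contact_force: [0.1, -1.4, 2.1]
opening: 0.0
grip_force: 0.0
```

```bash
python3 st.py
```

```text
t 5.95 q [-1.15 -0.3   0.97  1.04 -0.25  1.68  1.59] tcp [497.7  21.3 750.1] tilt 43.4 az 50.1 yaxis [-0.35  0.85  0.4 ] F [ 0.1 -1.4  2.1] M [-0.54  0.47  0.04]
tip jig [-13.5 133.8 737.8] zjig [ 0.39 -0.56 -0.73]
```

>>> apply_moves --commands '[1,0.1,-0.15,-0.33,0.094,1,0.1,-0.15,-0.33,0.094,1,0.1,-0.15,-0.33,0.094,1,0.1,-0.15,-0.33,0.094,1,0.1,-0.15,-0.33,0.094,1,0.1,-0.15,-0.33,0.094]'

```text
clock: 6.55
tcp_pos: [464.3, -28.3, 515.5]
eef_rot: [-0.476, 0.805, 0.309, 0.176]
contact_force: [1.3, -0.6, -0.0]
opening: -0.2
grip_force: 0.0
```

```bash
python3 st.py
```

```text
t 6.55 q [-1.42 -0.5   1.34  1.42 -0.24  1.77  2.48] tcp [464.3 -28.3 515.5] tilt 41.7 az 90.9 yaxis [-0.87  0.36  0.33] F [ 1.3 -0.6 -0. ] M [-0.7  -0.03 -0.01]
tip jig [-48.5 185.8 502.8] zjig [ 0.64 -0.16 -0.75]
```

```bash
cat > kin.py <<'E'
import numpy as np, itertools
from scipy.spatial.transform import Rotation as Ro
from scipy.optimize import least_squares
from bench import sense
s=sense()
D=[([-1.21955768,.33284848,-.06468332,1.46099247,.02154662,1.34988446,-.0885415],[228.108,581.489,247.506],[.18585577,.98257677,-.0007,-.0001]),
([-.384,.904,1.064,.177,-.989,2.058,.96],[756.5,192.56,492.64],[.19567,.97964,.02963,.03383]),
([-.761,.68,1.312,.949,-.771,1.805,1.358],[698.08,77.61,455.64],[.20359,.97727,.03546,.04726]),
(s['joint_positions'],s['tcp_pos'],s['eef_rot'])]
def fk(q,sg,p):
    R=Ro.identity(); x=np.array([0,0,p[0]])
    offs=[(0,0),(0,0),(p[4],p[1]),(p[5],0),(p[6],p[2]),(0,0),(0,p[3])]  # (x,z) offset after joint
    for k in range(7):
        R=R*Ro.from_euler('z' if k%2==0 else 'y',sg[k]*q[k]); x=x+R.apply([offs[k][0],0,offs[k][1]])
    return x,R
lim=np.array([[-2.6,2.6],[-.5,2.12],[-1.47,1.34],[.16,2.42],[-1.27,4.41],[.06,2.06],[-2.6,2.6]])
E
cat > fitk.py <<'E'
from kin import *
best=[]
for sg in itertools.product([1,-1],repeat=7):
  for off in (0,np.pi/2,np.pi,-np.pi/2):
    e=sum((fk(q,sg,np.zeros(7))[1]*Ro.from_euler('z',off)*Ro.from_quat(r).inv()).magnitude() for q,p,r in D); best.append((e,sg,off))
best.sort(key=lambda b:b[0]); print(best[:3]); sg=best[0][1]
f=lambda p: np.concatenate([fk(q,sg,p)[0]-np.array(x) for q,x,_ in D])
r=least_squares(f,[330,400,400,250,0,0,0]); print(r.x.round(1),f(r.x).round(1))
np.savez('kin',sg=sg,off=best[0][2],p=r.x)
E
python3 fitk.py
```

```text
[(0.0013812654692290406, (-1, 1, -1, 1, -1, 1, -1), 1.5707963267948966), (1.8723770754546079, (-1, -1, -1, -1, -1, -1, -1), 1.5707963267948966), (2.95495418851917, (1, -1, -1, 1, 1, 1, -1), -1.5707963267948966)]
[233.  427.7 489.7 244.4  15.6  19.4  13.5] [-44.1  15.    0.2   3.1   2.6   0.   -5.7  -2.2  -4.4   0.3  -1.    4.2]
```

```bash
cat > fitk2.py <<'E'
from kin import *
sg=(-1,1,-1,1,-1,1,-1)
E=[(q,p,None) for q,p,_ in D]+[([-.25,.68,.38,.23,-.37,2.06,1.03],[715.1,107.4,594.6],1),([-.34,.37,.5,.16,-.37,2.06,.98],[568.6,92.1,829],1),([-.53,.21,.66,.16,-.35,2.06,.96],[464.8,89.3,918.5],1),([-1.15,-.3,.97,1.04,-.25,1.68,1.59],[497.7,21.3,750.1],1)]
def fk2(q,P):
    P=P.reshape(8,3); R=Ro.identity(); x=P[0].copy()
    for k in range(7):
        R=R*Ro.from_euler('z' if k%2==0 else 'y',sg[k]*q[k]); x=x+R.apply(P[k+1])
    return x,R*Ro.from_euler('z',np.pi/2)
if __name__=='__main__':
    P0=np.zeros((8,3)); P0[0,2]=285;P0[3,2]=420;P0[5,2]=314;P0[7,2]=270; P0=P0.ravel()
    m=np.ones((8,3),bool); 
    g=lambda P: np.concatenate([(fk2(q,P)[0]-np.array(x))/(1 if w is None else 5) for q,x,w in E])
    reg=np.ones((8,3))*.02; reg[[0,3,5,7],2]=.002
    f=lambda P: np.concatenate([g(P),(reg.ravel()*(P-P0))])
    r=least_squares(f,P0); print(r.x.reshape(8,3).round(1).tolist()); print(g(r.x).round(1)); np.save('P',r.x)
E
python3 fitk2.py
```

```text
[[1.7, -0.3, 257.6], [-0.1, -10.0, -0.3], [0.3, -10.0, 0.3], [2.1, -12.6, 445.6], [0.9, -12.6, 1.7], [2.8, 0.8, 484.7], [-1.5, 0.8, 0.5], [-1.1, -0.4, 318.7]]
[ 0.  -0.  -0.1  0.1 -0.  -0.1 -0.1 -0.   0.1  0.1  0.  -0.  -0.2  0.2
  0.4 -0.2 -0.2  0.2  0.4  0.1 -0.5 -0.4  0.   0.5]
```

```bash
cat > ik.py <<'E'
from fitk2 import *
from fit import R as RJ,t as tJ
P=np.load('P.npy'); rng=np.random.default_rng(0)
def ik(x,Rt,q0,free=False):
    def f(q):
        a,B=fk2(q,P)
        if free: z=B.as_matrix()[:,2]; e=(z-Rt)*400
        else: e=(B*Rt.inv()).as_rotvec()*300
        return np.concatenate([a-x,e])
    r=least_squares(f,np.clip(q0,lim[:,0]+.01,lim[:,1]-.01),bounds=(lim[:,0]+.005,lim[:,1]-.005)); return r.x,np.abs(r.fun).max()
def W(j): return np.append(RJ@np.array(j[:2],float)+tJ,j[2])
E
python3 - <<'E'
from ik import *
q0=np.array(D[3][0]); B0=Ro.from_quat(D[3][2])
for yaw in (0,14):
    B=Ro.from_euler('z',yaw,degrees=True)*B0; z=B.as_matrix()[:,2]
    for name,c in(('pre',W([-130,0,122])-60*z),('in',W([-130,0,122])+30*z),('sw',W([-125,-34,140])+30*z)):
        res=[ik(c-17*z,B,q) for q in [q0]+[rng.uniform(lim[:,0],lim[:,1]) for _ in range(25)]]
        ok=[r[0].round(2).tolist() for r in res if r[1]<2]; print(yaw,name,(c-17*z).round(0),'from cur',res[0][0].round(2),round(res[0][1],1),len(ok),ok[:3])
zf=np.append(RJ@[.7,0],-.71); 
for r in [ik(W([-130,0,122])-60*zf-17*zf,zf,rng.uniform(lim[:,0],lim[:,1]),True) for _ in range(14)]:
    if r[1]<2: B=fk2(r[0],P)[1].as_matrix(); print(r[0].round(2),B[:,1].round(2))
E
```

```text
0 pre [665. -99. 180.] from cur [-1.28 -0.49  1.33  1.98  0.02  0.94  2.59] 123.3 7 [[1.06, 1.16, -1.42, 1.22, 0.41, 1.51, 2.53], [1.06, 1.13, -1.38, 1.22, 0.36, 1.49, 2.56], [1.06, 1.13, -1.38, 1.22, 0.36, 1.49, 2.56]]
0 in [665. -39. 112.] from cur [-1.33 -0.49  1.33  2.1   0.04  0.79  2.54] 133.3 11 [[1.01, 1.12, -1.28, 1.34, 0.33, 1.31, 2.57], [1.01, 1.11, -1.26, 1.34, 0.31, 1.31, 2.58], [1.02, 1.16, -1.33, 1.34, 0.38, 1.33, 2.54]]
0 sw [696. -25. 130.] from cur [-1.38 -0.49  1.34  2.06  0.06  0.79  2.49] 144.3 11 [[0.91, 1.08, -1.21, 1.25, 0.25, 1.33, 2.59], [0.97, 1.26, -1.46, 1.25, 0.53, 1.41, 2.44], [0.92, 1.1, -1.23, 1.25, 0.27, 1.34, 2.57]]
14 pre [678. -97. 180.] from cur [-1.38 -0.49  1.33  1.93  0.14  1.03  2.59] 136.8 0 []
14 in [662. -39. 112.] from cur [-1.4  -0.49  1.34  2.05  0.14  0.91  2.59] 141.4 0 []
14 sw [694. -25. 130.] from cur [-1.43 -0.49  1.34  2.02  0.12  0.9   2.59] 154.9 0 []
[ 0.81  1.05 -1.01  0.99  0.08  1.69 -2.48] [-0.83 -0.5  -0.26]
[ 0.77  1.   -0.88  0.99 -0.02  1.68 -2.59] [-0.9  -0.4  -0.15]
[ 0.58  0.88 -0.45  1.01 -0.33  1.69 -0.51] [ 0.67 -0.45 -0.6 ]
[ 0.82  1.06 -1.04  0.99  0.11  1.69 -1.87] [-0.36 -0.72 -0.59]
[ 0.14  0.87  0.41  1.05 -0.87  1.83 -0.04] [ 0.79 -0.33 -0.52]
[ 0.77  1.   -0.88  0.99 -0.02  1.68  2.59] [-0.76  0.37  0.54]
[ 0.8   1.04 -0.99  0.99  0.07  1.69 -2.4 ] [-0.78 -0.54 -0.31]
[ 0.18  0.86  0.32  1.05 -0.82  1.81 -0.06] [ 0.8  -0.32 -0.51]
```

```bash
cat > emu.py <<'E'
from ik import *
vm=np.array([2.22,2.22,2.79,2.79,3.14,3.14,3.14])*.07
def row(q,r,L=300,mu=5.,n=1):
    x,B=fk2(q,P); d=np.array(r[1:4])*120; d*=min(1,50/max(np.linalg.norm(d),1e-9)); y=np.clip(r[4]*90,-8.59,8.59)
    xt=x+d; Bt=Ro.from_euler('z',y,degrees=True)*B
    f=lambda k:np.concatenate([(lambda a:np.concatenate([a[0]-xt,(a[1]*Bt.inv()).as_rotvec()*L]))(fk2(k,P)),mu*(k-q)])
    lo=np.maximum(lim[:,0],q-vm); hi=np.minimum(lim[:,1],q+vm)
    lo=np.minimum(lo,q-1e-6); hi=np.maximum(hi,q+1e-6)
    return least_squares(f,q,bounds=(lo,hi),max_nfev=15).x
def run(q,rows,**k):
    for r in rows: q=row(q,r,**k)
    return q
def show(q):
    x,B=fk2(q,P); A=B.as_matrix(); z=A[:,2]; y=A[:,1]; h=np.cross([0,0,1],z); h/=np.linalg.norm(h)
    return q.round(2).tolist(),x.round(0).tolist(),'tilt',np.degrees(np.arccos(-z[2])).round(0),'az',np.degrees(np.arctan2(z[1],z[0])).round(0),'roll',np.degrees(np.arctan2(y@np.cross(z,h),y@h)).round(0)
E
python3 - <<'E'
from emu import *
H=[[[0,.15,-.22,.3,0]]*6+[[0,.2,-.22,.2,0]]*4,[[0,.4,-.1,0,0]]*10,[[0,.4,-.1,0,0]]*3+[[0,-.3,-.2,-.1,0]]*4,[[0,0,0,.4,0]]*10,[[0,-.1,0,.4,0]]*10,[[0,-.15,0,.38,0]]*5,[[0,.05,-.12,-.35,.094]]*3+[[0,.1,-.12,-.35,.094]]*3,[[0,.1,-.15,-.33,.094]]*6]
for L,mu in((300,5),(1000,5),(300,40)):
    q=np.array(D[0][0]); print(L,mu)
    for h in H: q=run(q,h,L=L,mu=mu); print(*show(q))
E
```

```text
300 5
[-0.86, 0.17, 0.18, 1.01, -0.03, 1.96, 0.5] [432.0, 317.0, 559.0] tilt 0.0 az -100.0 roll -79.0
[-0.33, 0.93, 1.17, 0.16, -1.11, 1.81, 1.02] [845.0, 179.0, 498.0] tilt 19.0 az 16.0 roll 38.0
[-0.45, 0.56, 0.71, 0.94, -0.52, 1.36, 1.31] [823.0, 42.0, 436.0] tilt 24.0 az 16.0 roll 37.0
[-0.2, 0.57, 1.32, 0.16, -1.27, 1.69, 1.14] [747.0, 42.0, 823.0] tilt 48.0 az 10.0 roll 32.0
[-0.44, 0.24, 1.34, 0.16, -1.05, 1.35, 1.09] [558.0, 42.0, 1132.0] tilt 85.0 az 7.0 roll 31.0
[-0.85, 0.11, 1.34, 0.16, -0.63, 1.11, 1.04] [449.0, 41.0, 1260.0] tilt 104.0 az 7.0 roll 31.0
[-1.46, -0.5, 1.25, 0.87, -0.83, 1.24, 1.86] [511.0, -49.0, 1030.0] tilt 100.0 az 59.0 roll 31.0
[-1.14, -0.5, 1.34, 1.49, -1.27, 1.58, 2.29] [460.0, -43.0, 787.0] tilt 101.0 az 77.0 roll 38.0
1000 5
[-0.86, 0.17, 0.18, 1.01, -0.03, 1.96, 0.5] [432.0, 317.0, 559.0] tilt 0.0 az -110.0 roll -88.0
[-0.33, 0.96, 0.91, 0.16, -0.84, 2.02, 1.01] [790.0, 163.0, 442.0] tilt 3.0 az 16.0 roll 37.0
[-0.46, 0.62, 0.74, 0.94, -0.44, 1.63, 1.32] [747.0, 22.0, 368.0] tilt 4.0 az 15.0 roll 37.0
[-0.25, 0.42, 0.36, 0.51, -0.2, 2.06, 1.16] 
[... 484 characters left out ...]
318.0, 556.0] tilt 1.0 az 21.0 roll 43.0
[-0.29, 0.86, 0.27, 0.16, -0.24, 1.81, 0.93] [838.0, 180.0, 499.0] tilt 18.0 az 15.0 roll 37.0
[-0.22, 0.49, 0.25, 0.92, -0.21, 1.35, 1.16] [816.0, 44.0, 436.0] tilt 23.0 az 14.0 roll 37.0
[-0.15, 0.5, 0.33, 0.16, -0.33, 1.68, 1.06] [740.0, 42.0, 822.0] tilt 47.0 az 9.0 roll 32.0
[-0.35, 0.17, 0.5, 0.16, -0.29, 1.35, 1.02] [552.0, 40.0, 1129.0] tilt 84.0 az 7.0 roll 32.0
[-0.62, 0.06, 0.59, 0.16, -0.1, 1.12, 1.01] [446.0, 36.0, 1257.0] tilt 104.0 az 8.0 roll 32.0
[-1.29, -0.5, 1.09, 0.96, -0.79, 1.17, 1.81] [495.0, -43.0, 1025.0] tilt 99.0 az 55.0 roll 33.0
[-1.13, -0.5, 1.34, 1.49, -1.27, 1.59, 2.27] [458.0, -47.0, 787.0] tilt 101.0 az 77.0 roll 39.0
```

>>> apply_moves --commands '[1,0.1,0.05,0,-0.095,1,0.1,0.05,0,-0.095,1,0.1,0.05,0,-0.095,1,0.1,0.05,0,-0.095,1,0.1,0.05,0,-0.095,1,0.1,0,0,-0.095,1,0.1,0,0,-0.095,1,0.1,0,0,-0.095,1,0.1,0,0,-0.095,1,0.1,0,0,-0.095]'

```text
clock: 7.55
tcp_pos: [585.2, 1.3, 517.8]
eef_rot: [0.203, 0.912, 0.106, 0.339]
contact_force: [-0.1, 0.1, 0.1]
opening: -0.2
grip_force: 0.0
```

```bash
python3 st.py
```

```text
t 7.55 q [-0.43 -0.3   0.26  1.71  0.14  1.    0.95] tcp [585.2   1.3 517.8] tilt 41.7 az 4.8 yaxis [0.3  0.89 0.33] F [-0.1  0.1  0.1] M [-0.05  0.72 -0.03]
tip jig [-64.4  53.  505.1] zjig [-0.12 -0.65 -0.75]
```

```bash
cat > plan.py <<'E'
from emu import *
s=sense(); q=s['joint_positions']; K=dict(L=700,mu=8)
print(*show(q))
plan=[([[1,0,0,0,-.095]]*10,1),([[1,0,0,0,-.095]]*10,1),([[1,.0,0,.38,0]]*10,5),]
for rows,n in plan:
    for _ in range(n): q=run(q,rows,**K); print(*show(q))
E
python3 plan.py
```

```text
[-0.43, -0.3, 0.26, 1.71, 0.14, 1.0, 0.95] [583.0, 4.0, 517.0] tilt 42.0 az 5.0 roll 30.0
[-0.36, 0.23, -0.11, 1.2, 0.75, 1.88, -0.66] [583.0, 3.0, 517.0] tilt 42.0 az -81.0 roll 30.0
[-0.68, 0.65, 1.04, 1.19, -0.08, 2.06, -1.43] [520.0, -73.0, 371.0] tilt 38.0 az -153.0 roll 40.0
[-0.84, 0.4, 1.34, 1.1, 0.19, 2.06, -1.14] [447.0, -190.0, 570.0] tilt 33.0 az -130.0 roll 59.0
[-0.47, 0.38, 1.34, 0.63, 0.24, 2.06, -0.72] [397.0, -311.0, 769.0] tilt 38.0 az -107.0 roll 78.0
[-0.1, 0.33, 1.34, 0.21, 0.11, 2.06, -0.41] [293.0, -349.0, 927.0] tilt 51.0 az -95.0 roll 87.0
[-0.37, 0.18, 1.26, 0.16, 0.54, 1.97, -0.28] [196.0, -326.0, 1023.0] tilt 63.0 az -90.0 roll 89.0
[-1.04, 0.06, 1.22, 0.16, 1.3, 1.82, -0.2] [135.0, -318.0, 1106.0] tilt 76.0 az -88.0 roll 90.0
```

```bash
cat > plan2.py <<'E'
from emu import *
q0=sense()['joint_positions']; K=dict(L=700,mu=8)
def goto(q,tgt,az,n=40,pr=False):
    for k in range(n):
        x,B=fk2(q,P); z=B.as_matrix()[:,2]; a=np.degrees(np.arctan2(z[1],z[0])); d=np.array(tgt)-x; da=(az-a)
        if np.linalg.norm(d)<2 and abs(da)<1: break
        d=d*min(1,45/max(np.linalg.norm(d),1e-9)); q=row(q,[1,*(d/120),np.clip(da,-8.5,8.5)/90],**K)
    return q,k
if __name__=='__main__':
  for via in [(600,-300,450),(450,-450,450),(650,-100,350),(300,-550,400)]:
    for az in (80,90):
        print(via,az); q,k=goto(q0,via,5); print(k,*show(q)); q,k=goto(q,via,az); print(k,*show(q)); q,k=goto(q,(668,-100,200),az); print(k,*show(q))
E
python3 plan2.py
```

```text
(600, -300, 450) 80
7 [-0.44, -0.04, 1.04, 1.62, -0.49, 1.01, 1.89] [600.0, -300.0, 450.0] tilt 42.0 az 5.0 roll 30.0
10 [0.84, 0.68, -0.4, 0.71, -0.45, 1.99, 2.6] [601.0, -300.0, 451.0] tilt 40.0 az 80.0 roll 41.0
8 [0.82, 0.67, -0.66, 1.34, -0.31, 1.31, 2.6] [668.0, -100.0, 200.0] tilt 40.0 az 80.0 roll 41.0
(600, -300, 450) 90
7 [-0.44, -0.04, 1.04, 1.62, -0.49, 1.01, 1.89] [600.0, -300.0, 450.0] tilt 42.0 az 5.0 roll 30.0
39 [1.08, 0.95, -1.47, 0.7, 0.3, 2.06, 2.6] [593.0, -274.0, 442.0] tilt 40.0 az 88.0 roll 28.0
7 [1.05, 1.1, -1.4, 1.21, 0.38, 1.51, 2.55] [668.0, -100.0, 200.0] tilt 40.0 az 90.0 roll 28.0
(450, -450, 450) 80
39 [-0.72, -0.5, 1.34, 1.58, -0.03, 1.13, 1.96] [448.0, -446.0, 451.0] tilt 42.0 az 5.0 roll 25.0
39 [-1.32, -0.5, 1.34, 1.32, 0.37, 1.9, 2.6] [434.0, -269.0, 478.0] tilt 8.0 az 78.0 roll 26.0
39 [-1.97, -0.5, 1.34, 2.42, 4.41, 0.21, 1.41] [421.0, 403.0, 213.0] tilt 64.0 az 68.0 roll 156.0
(450, -450, 450) 90
39 [-0.72, -0.5, 1.34, 1.58, -0.03, 1.13, 1.96] [448.0, -446.0, 451.0] tilt 42.0 az 5.0 roll 25.0
39 [-1.29, -0.5, 1.34, 1.31, 0.33, 1.93, 2.6] [418.
[... 684 characters left out ...]
0.7, 1.26, -0.07, 1.4, 2.6] [668.0, -100.0, 200.0] tilt 28.0 az 90.0 roll 40.0
(300, -550, 400) 80
39 [-0.63, -0.5, 1.34, 1.53, 0.16, 1.38, 2.6] [327.0, -487.0, 422.0] tilt 27.0 az 1.0 roll -14.0
39 [-2.6, -0.5, -0.75, 2.01, 0.06, 2.06, 2.6] [-143.0, -3.0, 374.0] tilt 38.0 az 40.0 roll 159.0
39 [-2.6, -0.5, -1.47, 1.64, -0.26, 2.06, 2.6] [-81.0, -303.0, 378.0] tilt 32.0 az 75.0 roll 148.0
(300, -550, 400) 90
39 [-0.63, -0.5, 1.34, 1.53, 0.16, 1.38, 2.6] [327.0, -487.0, 422.0] tilt 27.0 az 1.0 roll -14.0
39 [-2.6, -0.5, -0.75, 2.01, 0.06, 2.06, 2.6] [-143.0, -3.0, 374.0] tilt 38.0 az 40.0 roll 159.0
39 [-2.6, 0.3, -1.47, 2.42, 0.64, 1.52, 2.6] [-208.0, 14.0, 91.0] tilt 46.0 az 88.0 roll 131.0
```

```bash
cat > rolls.py <<'E'
from emu import *
for az in (90,105):
  for roll in range(-180,180,30):
    a=np.radians(az); z=np.array([np.cos(a)*.67,np.sin(a)*.67,-.742]); h=np.cross([0,0,1],z); h/=np.linalg.norm(h); rr=np.radians(roll)
    y=np.cos(rr)*h+np.sin(rr)*np.cross(z,h); B=Ro.from_matrix(np.array([np.cross(y,z),y,z]).T)
    best=None
    for _ in range(6):
        g=np.array([.7,.9,-.6,1.1,-.2,1.6,rng.uniform(-2.5,2.5)])
        r=ik(W([-130,0,122])-77*z,B,g)
        if r[1]<1:
            m=np.min(np.minimum(r[0]-lim[:,0],lim[:,1]-r[0])); 
            if best is None or m>best[0]: best=(m,r[0].round(2).tolist())
    print(az,roll,best)
E
python3 rolls.py
```

```text
90 -180 (np.float64(0.6388290585740124), [0.85, 0.81, -0.78, 1.25, -0.18, 1.42, 0.25])
90 -150 (np.float64(0.6393598538924026), [0.86, 0.82, -0.8, 1.25, -0.17, 1.42, -0.29])
90 -120 (np.float64(0.6315421868567446), [0.79, 0.77, -0.66, 1.26, -0.27, 1.43, -0.75])
90 -90 (np.float64(0.6306349245894054), [0.78, 0.77, -0.66, 1.25, -0.27, 1.43, -1.27])
90 -60 (np.float64(0.594710622589623), [0.59, 0.7, -0.33, 1.27, -0.48, 1.47, -1.67])
90 -30 (np.float64(0.5021281662207824), [0.41, 0.68, -0.05, 1.28, -0.65, 1.51, -2.1])
90 0 (np.float64(0.021717993731023455), [0.33, 0.68, 0.09, 1.28, -0.72, 1.54, -2.58])
90 30 (np.float64(0.049657871223868444), [1.07, 1.12, -1.37, 1.23, 0.35, 1.48, 2.55])
90 60 (np.float64(0.3521877370377957), [1.0, 0.96, -1.12, 1.24, 0.1, 1.43, 2.17])
90 90 (np.float64(0.6374245770162081), [0.84, 0.81, -0.77, 1.25, -0.19, 1.42, 1.82])
90 120 (np.float64(0.6394484047325073), [0.87, 0.82, -0.81, 1.25, -0.16, 1.42, 1.28])
90 150 (np.float64(0.6378032705550265), [0.84, 0.8, -0.76, 1.25, -0.2, 1.42, 0.78])
105 -180 (np.float64(0.40869865728693244), [0.68, 0.9, -0.67, 1.03, -0.
[... 202 characters left out ...]
(np.float64(0.407821911398244), [0.69, 0.91, -0.69, 1.03, -0.14, 1.65, -1.17])
105 -60 (np.float64(0.40499950909915783), [0.64, 0.89, -0.6, 1.03, -0.21, 1.66, -1.66])
105 -30 (np.float64(0.4053890681605472), [0.66, 0.89, -0.62, 1.02, -0.19, 1.65, -2.19])
105 0 (np.float64(0.008986932699250438), [0.5, 0.83, -0.29, 1.04, -0.41, 1.68, -2.59])
105 30 None
105 60 (np.float64(0.17696429716515327), [0.76, 0.97, -0.88, 1.02, 0.0, 1.66, 2.42])
105 90 (np.float64(0.40791989455516475), [0.71, 0.92, -0.74, 1.02, -0.11, 1.65, 1.96])
105 120 (np.float64(0.40838580810392777), [0.72, 0.93, -0.76, 1.02, -0.09, 1.65, 1.42])
105 150 (np.float64(0.4086632755937971), [0.73, 0.94, -0.78, 1.03, -0.07, 1.65, 0.89])
```

```bash
python3 - <<'E'
from emu import *
q=sense()['joint_positions']; B0=fk2(q,P)[1]
def tr(B):
    A=B.as_matrix(); z=A[:,2]; y=A[:,1]; h=np.cross([0,0,1],z); h/=np.linalg.norm(h)
    return [int(round(np.degrees(v))) for v in (np.arccos(-z[2]),np.arctan2(z[1],z[0]),np.arctan2(y@np.cross(z,h),y@h))]
for psi in (-75,-90,-110,-130,-150):
    print(psi,[(b,tr(Ro.from_euler('y',-b,degrees=True)*Ro.from_euler('z',psi,degrees=True)*B0)) for b in (20,30,40,50,60)])
for up in ((.1,0,.38),(-.1,0,.38)):
  for ny in (9,11,13,15):
    k=run(q,[[1,0,0,0,-.095]]*ny,L=700,mu=8); print(ny,*show(k))
    for _ in range(3): k=run(k,[[1,*up,0]]*8,L=700,mu=8); print('  ',*show(k))
E
```

```text
-75 [(20, [51, -53, 54]), (30, [58, -48, 64]), (40, [65, -44, 72]), (50, [72, -41, 79]), (60, [80, -39, 86])]
-90 [(20, [47, -65, 58]), (30, [52, -58, 69]), (40, [58, -52, 79]), (50, [64, -47, 88]), (60, [71, -44, 96])]
-110 [(20, [40, -82, 61]), (30, [43, -71, 75]), (40, [47, -62, 88]), (50, [52, -54, 99]), (60, [58, -49, 109])]
-130 [(20, [34, -101, 60]), (30, [33, -86, 78]), (40, [35, -71, 96]), (50, [39, -59, 111]), (60, [45, -50, 123])]
-150 [(20, [27, -124, 55]), (30, [23, -105, 77]), (40, [23, -81, 102]), (50, [26, -60, 125]), (60, [32, -45, 142])]
9 [-0.35, 0.15, -0.13, 1.29, 0.75, 1.78, -0.56] [583.0, 3.0, 517.0] tilt 42.0 az -72.0 roll 30.0
   [-0.53, 0.59, 0.96, 0.2, 0.16, 2.06, 0.14] [623.0, -34.0, 780.0] tilt 45.0 az -66.0 roll 34.0
   [-0.54, 0.49, 1.29, 0.16, -0.06, 1.96, 0.31] [566.0, -83.0, 885.0] tilt 53.0 az -58.0 roll 40.0
   [-0.57, 0.39, 1.28, 0.16, 0.02, 1.81, 0.4] [533.0, -122.0, 969.0] tilt 63.0 az -52.0 roll 43.0
11 [-0.37, 0.3, -0.09, 1.11, 0.74, 1.98, -0.75] [583.0, 3.0, 517.0] tilt 42.0 az -89.0 roll 30.0
   [-0.58, 0.65, 1.3, 0.32, -0.03, 2.06, -0.01] [6
[... 1916 characters left out ...]
ll 31.0
   [-1.04, 0.4, 1.34, 0.78, 0.4, 2.06, -0.27] [489.0, -96.0, 732.0] tilt 43.0 az -93.0 roll 40.0
   [-0.76, 0.31, 1.34, 0.37, 0.46, 2.06, 0.15] [386.0, -201.0, 914.0] tilt 52.0 az -82.0 roll 47.0
   [-0.88, 0.15, 1.3, 0.16, 0.79, 2.04, 0.42] [234.0, -238.0, 1024.0] tilt 62.0 az -78.0 roll 50.0
15 [-0.65, 0.5, 0.61, 1.03, 0.36, 2.06, -1.02] [571.0, -28.0, 464.0] tilt 41.0 az -118.0 roll 34.0
   [-1.02, 0.39, 1.34, 0.92, 0.4, 2.06, -0.53] [474.0, -130.0, 677.0] tilt 42.0 az -105.0 roll 44.0
   [-0.67, 0.32, 1.34, 0.47, 0.45, 2.06, -0.06] [383.0, -247.0, 873.0] tilt 49.0 az -93.0 roll 53.0
   [-0.48, 0.2, 1.32, 0.16, 0.51, 2.05, 0.27] [227.0, -284.0, 1001.0] tilt 59.0 az -87.0 roll 56.0
```

```bash
python3 - <<'E'
from plan2 import *
for L in (500,1000):
  K['L']=L
  for via in [(600,-300,450),(600,-300,350),(680,-200,350),(680,-250,300),(720,-150,250)]:
    q,k=goto(q0,via,5,12); print(L,via,k,*show(q)); q,k=goto(q,via,80,12); print('  ',k,*show(q)); q,k=goto(q,(680,-105,200),80,12); print('  ',k,*show(q)); q,k=goto(q,(680,-105,200),105,8);print('  ',k,*show(q))
E
```

```text
500 (600, -300, 450) 7 [-0.44, -0.04, 1.04, 1.62, -0.49, 1.01, 1.89] [600.0, -300.0, 450.0] tilt 42.0 az 5.0 roll 30.0
   10 [0.78, 0.66, -0.26, 0.73, -0.51, 1.99, 2.6] [600.0, -300.0, 450.0] tilt 39.0 az 80.0 roll 43.0
   8 [0.71, 0.66, -0.51, 1.31, -0.38, 1.34, 2.6] [680.0, -105.0, 200.0] tilt 39.0 az 80.0 roll 43.0
   3 [0.83, 1.02, -1.09, 1.0, 0.2, 1.69, 2.6] [680.0, -104.0, 200.0] tilt 39.0 az 105.0 roll 44.0
500 (600, -300, 350) 8 [-0.46, 0.03, 1.11, 1.79, -0.66, 0.86, 2.1] [600.0, -300.0, 350.0] tilt 42.0 az 5.0 roll 30.0
   10 [0.82, 0.61, -0.35, 0.98, -0.34, 1.77, 2.6] [600.0, -300.0, 350.0] tilt 32.0 az 80.0 roll 48.0
   6 [0.61, 0.61, -0.41, 1.31, -0.34, 1.33, 2.48] [680.0, -105.0, 200.0] tilt 32.0 az 80.0 roll 48.0
   4 [0.71, 0.85, -0.8, 1.05, 0.04, 1.61, 2.6] [680.0, -105.0, 200.0] tilt 32.0 az 105.0 roll 49.0
500 (680, -200, 350) 7 [-0.32, 0.08, 0.72, 1.75, -0.55, 0.73, 1.81] [680.0, -200.0, 350.0] tilt 42.0 az 5.0 roll 30.0
   10 [0.7, 0.66, -0.42, 0.94, -0.39, 1.7, 2.6] [680.0, -200.0, 350.0] tilt 37.0 az 80.0 roll 40.0
   4 [0.77, 0.68, -0.63, 1.3, -0.28, 1.32, 2.6]
[... 2377 characters left out ...]
 -0.67, 0.9, -0.19, 1.68, 2.6] [680.0, -250.0, 300.0] tilt 38.0 az 80.0 roll 39.0
   4 [0.83, 0.71, -0.72, 1.3, -0.22, 1.32, 2.57] [680.0, -105.0, 200.0] tilt 38.0 az 80.0 roll 39.0
   4 [0.87, 1.08, -1.25, 1.0, 0.34, 1.71, 2.6] [680.0, -105.0, 200.0] tilt 38.0 az 105.0 roll 40.0
1000 (720, -150, 250) 8 [-0.22, 0.21, 0.52, 1.83, -0.69, 0.53, 1.89] [720.0, -150.0, 250.0] tilt 42.0 az 5.0 roll 30.0
   10 [0.79, 0.79, -0.71, 1.04, -0.19, 1.49, 2.6] [720.0, -150.0, 250.0] tilt 38.0 az 80.0 roll 35.0
   2 [0.89, 0.75, -0.82, 1.29, -0.15, 1.32, 2.6] [680.0, -105.0, 200.0] tilt 38.0 az 80.0 roll 35.0
   4 [0.89, 1.17, -1.41, 0.99, 0.48, 1.75, 2.6] [680.0, -105.0, 200.0] tilt 38.0 az 105.0 roll 36.0
```

>>> apply_moves --commands '[1,0.02,-0.31,-0.07,0,1,0.02,-0.31,-0.07,0,1,0.02,-0.31,-0.07,0,1,0.02,-0.31,-0.07,0,1,0.02,-0.31,-0.07,0,1,0.02,-0.31,-0.07,0,1,0.02,-0.31,-0.07,0,1,0.02,-0.31,-0.07,0]'

```text
clock: 8.35
tcp_pos: [603.8, -297.7, 450.5]
eef_rot: [0.2, 0.913, 0.107, 0.34]
contact_force: [1.4, -0.5, -1.9]
opening: 0.3
grip_force: 0.0
```

>>> apply_moves --commands '[1,0,0,0,0.094,1,0,0,0,0.094,1,0,0,0,0.094,1,0,0,0,0.094,1,0,0,0,0.094]'

```text
clock: 8.85
tcp_pos: [604.7, -298.7, 436.0]
eef_rot: [-0.058, 0.937, 0.202, 0.28]
contact_force: [0.8, -1.4, -1.9]
opening: 0.3
grip_force: 0.0
```

```bash
cat >> st.py <<'E'
h=np.cross([0,0,1],z); h/=np.linalg.norm(h); print('roll',np.degrees(np.arctan2(A[:,1]@np.cross(z,h),A[:,1]@h)).round(0))
E
python3 st.py
```

```text
t 8.85 q [ 0.06  0.37  0.88  1.33 -0.98  1.59  2.6 ] tcp [ 604.7 -298.7  436. ] tilt 40.4 az 39.3 yaxis [-0.22  0.91  0.35] F [ 0.8 -1.4 -1.9] M [-0.58  0.63 -0.01]
tip jig [-352.5  113.4  423.1] zjig [ 0.27 -0.59 -0.76]
roll 32.0
```

>>> apply_moves --commands '[1,0,0,0.05,0.094,1,0,0,0.05,0.094,1,0,0,0,0.094,1,0,0,0,0.094,1,0,0,0,0.094]'

```text
clock: 9.35
tcp_pos: [612.5, -287.7, 414.8]
eef_rot: [-0.198, 0.923, 0.246, 0.22]
contact_force: [0.9, 0.2, -2.6]
opening: -0.4
grip_force: 0.0
```

```bash
python3 st.py
```

```text
t 9.35 q [ 0.73  0.46 -0.1   1.08 -0.62  1.67  2.6 ] tcp [ 612.5 -287.7  414.8] tilt 38.5 az 60.4 yaxis [-0.47  0.8   0.37] F [ 0.9  0.2 -2.6] M [-0.67  0.3  -0.  ]
tip jig [-341.   105.6  401.5] zjig [ 0.44 -0.44 -0.78]
roll 36.0
```

>>> apply_moves --commands '[1,0,0,0,0.094,1,0,0,0,0.094,1,0.1,0.1,-0.2,0.09,1,0.1,0.1,-0.2,0.09,1,0.1,0.1,-0.2,0.09,1,0.1,0.1,-0.2,0.09]'

```text
clock: 9.95
tcp_pos: [650.2, -240.3, 334.9]
eef_rot: [-0.464, 0.825, 0.298, 0.12]
contact_force: [0.9, 2.3, -0.6]
opening: 0.1
grip_force: 0.0
```

```bash
python3 st.py
```

```text
t 9.95 q [ 0.93  1.01 -1.27  0.72  0.31  1.97  2.6 ] tcp [ 650.2 -240.3  334.9] tilt 37.5 az 97.4 yaxis [-0.84  0.39  0.38] F [ 0.9  2.3 -0.6] M [-0.64 -0.19  0.02]
tip jig [-302.2   62.9  321.4] zjig [ 0.6  -0.08 -0.79]
roll 39.0
```

>>> apply_moves --commands '[1,0.04,0.21,-0.21,0,1,0.04,0.21,-0.21,0,1,0.04,0.21,-0.21,0,1,0.04,0.21,-0.21,0.03,1,0.04,0.21,-0.21,0.03,1,0,0,0,0]'

```text
clock: 10.55
tcp_pos: [673.1, -108.4, 206.0]
eef_rot: [-0.504, 0.801, 0.306, 0.103]
contact_force: [0.2, 0.1, 0.2]
opening: -0.0
grip_force: 0.0
```

```bash
python3 st.py; python3 - <<'E'
from h import *
p,_,i=grab('side','s1'); p2,_,_=grab('wrist','w1')
a=cv2.resize(p[130:280,260:460],None,fx=3,fy=3,interpolation=cv2.INTER_CUBIC); b=cv2.resize(p2,None,fx=.94,fy=.94)
cv2.imwrite('pics/c1.png',a[:,:,::-1]); cv2.imwrite('pics/c1w.png',b[:,:,::-1])
E
```

```text
t 10.55 q [ 0.9   1.09 -1.3   1.03  0.37  1.7   2.57] tcp [ 673.1 -108.4  206. ] tilt 37.6 az 103.6 yaxis [-0.87  0.3   0.39] F [0.2 0.1 0.2] M [-0.59 -0.17  0.  ]
tip jig [-180.8    7.5  192.6] zjig [ 0.61 -0.02 -0.79]
roll 39.0
```

View pics/c1.png

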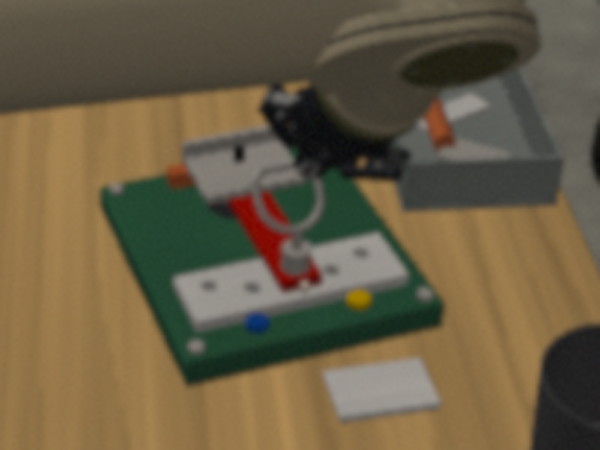

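View pics/c1w.png

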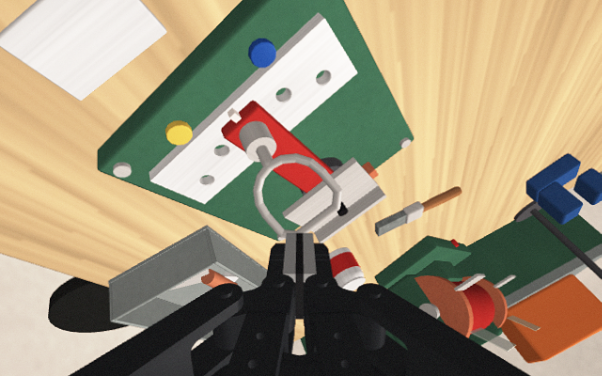

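The side crop shows the finger above and behind the ring at (290,200), which leans as described. The wrist view shows the ring at about (255–340, 155–238), with its stem at (262,155) and the shut fingertips at (300,238). I'll overlay the model ring to check.

```bash
python3 - <<'E'
from h import *
from fit import R,t
i=np.load('pics/w1.npz'); W=lambda j: np.append(R@np.array(j[:2],float)+t,j[2])
p=i['p'][:,:,::-1].copy()
for j,c in(((-109.5,0,142.5),(0,0,255)),((-150.5,0,101.5),(255,0,0)),((-130,29,122),(0,255,255)),((-130,-29,122),(255,0,255)),((-130,0,122),(0,255,0)),((-183.5,-49.2,38),(0,0,255)),((-183.5,49.2,38),(0,0,255)),((-150,0,60),(0,0,0))):
    u,v=pix(i,W(j)); cv2.circle(p,(int(u),int(v)),2,c,-1)
u0,v0,u1,v1=160,20,420,300; cv2.imwrite('pics/c2.png',cv2.resize(p[v0:v1,u0:u1],None,fx=2.1,fy=2.1,interpolation=cv2.INTER_CUBIC))
E
```

```text
(no output)
```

View pics/c2.png

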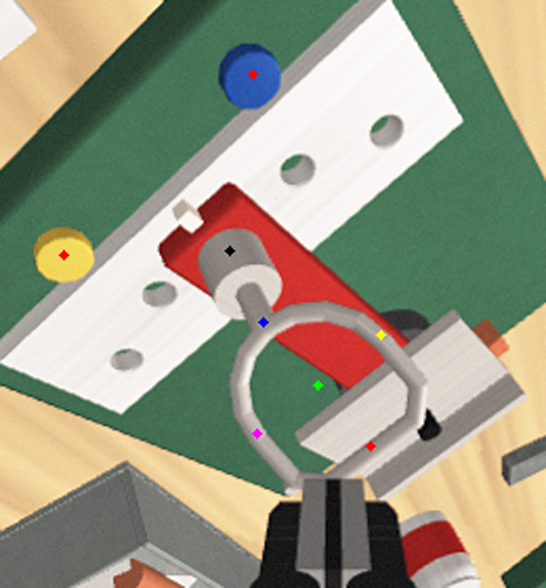

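>>> apply_moves --commands '[1,0.04,0.02,-0.06,0,1,-0.02,0.1,-0.13,0,1,-0.03,0.1,-0.13,0,1,0,0.05,-0.07,0,1,0,0,0,0]'

```text
clock: 11.15
tcp_pos: [672.9, -81.1, 161.9]
eef_rot: [-0.502, 0.803, 0.303, 0.105]
contact_force: [0.5, 0.1, 0.2]
opening: 0.0
grip_force: 0.0
```

```bash
python3 st.py
```

```text
t 11.15 q [ 0.91  1.11 -1.29  1.12  0.39  1.6   2.55] tcp [672.9 -81.1 161.9] tilt 37.4 az 102.9 yaxis [-0.87  0.31  0.38] F [0.5 0.1 0.2] M [-0.65 -0.2   0.01]
tip jig [-154.4    0.5  148.4] zjig [ 0.61 -0.02 -0.79]
roll 39.0
```

>>> apply_moves --commands '[1,-0.01,0.06,-0.06,0,1,-0.01,0.06,-0.06,0,1,-0.01,0.055,-0.065,0,1,-0.01,0.055,-0.065,0,1,0,0,0,0]'

```text
clock: 11.65
tcp_pos: [667.4, -52.0, 131.3]
eef_rot: [-0.502, 0.803, 0.304, 0.105]
contact_force: [0.3, -0.2, -0.2]
opening: -0.0
grip_force: 0.0
```

>>> apply_moves --commands '[1,-0.015,0.053,-0.068,0,1,-0.015,0.053,-0.068,0,1,-0.015,0.053,-0.068,0,1,0,0,0,0]'

```text
clock: 12.05
tcp_pos: [661.9, -33.0, 106.7]
eef_rot: [-0.502, 0.803, 0.304, 0.105]
contact_force: [-0.3, 0.0, -0.1]
opening: 0.1
grip_force: 0.0
```

```bash
python3 st.py; python3 - <<'E'
from h import *
p2,_,_=grab('wrist','w3'); cv2.imwrite('pics/c3.png',cv2.resize(p2[20:300,160:420],None,fx=2.1,fy=2.1,interpolation=cv2.INTER_CUBIC)[:,:,::-1])
E
```

```text
t 12.05 q [ 0.9   1.14 -1.27  1.25  0.41  1.46  2.52] tcp [661.9 -33.  106.7] tilt 37.5 az 103.0 yaxis [-0.87  0.31  0.38] F [-0.3  0.  -0.1] M [-0.61 -0.13  0.04]
tip jig [-105.1   -1.4   93.2] zjig [ 0.61 -0.02 -0.79]
roll 39.0
```

View pics/c3.png

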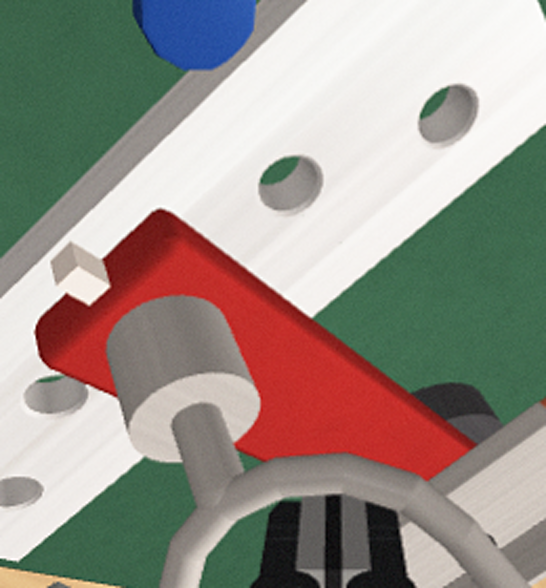

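>>> apply_moves --commands '[1,0,0,0.04,0,1,0,0,0.04,0,1,0,0,0.04,0,1,0,0,0,0]'

```text
clock: 12.5
tcp_pos: [663.3, -34.3, 123.9]
eef_rot: [-0.502, 0.803, 0.303, 0.106]
contact_force: [-0.2, -0.2, 0.1]
opening: 0.4
grip_force: 0.0
```

>>> apply_moves --commands '[1,0,0,0.03,0,1,0,0,0,0]'

```text
clock: 12.7
tcp_pos: [663.0, -34.2, 126.7]
eef_rot: [-0.502, 0.803, 0.303, 0.106]
contact_force: [0.3, 0.1, 0.8]
opening: -0.1
grip_force: 0.0
```

>>> apply_moves --commands '[1,0,0,0.03,0,1,0,0,0,0]'

```text
clock: 12.9
tcp_pos: [662.8, -34.7, 129.4]
eef_rot: [-0.502, 0.803, 0.303, 0.105]
contact_force: [0.9, -1.1, -3.1]
opening: 0.2
grip_force: 1.6
```

>>> apply_moves --commands '[1,0,0,0.03,0,1,0,0,0.03,0,1,0,0,0,0]'

```text
clock: 13.2
tcp_pos: [662.9, -34.6, 137.2]
eef_rot: [-0.502, 0.803, 0.303, 0.105]
contact_force: [0.6, -2.0, -4.9]
opening: 0.0
grip_force: 2.4
```

>>> apply_moves --commands '[1,0,0,0.03,0,1,0,0,0.03,0,1,0,0,0.02,0,1,0,0,0,0]'

```text
clock: 13.6
tcp_pos: [662.9, -34.4, 146.8]
eef_rot: [-0.502, 0.803, 0.303, 0.105]
contact_force: [0.2, -2.9, -6.5]
opening: -0.0
grip_force: 3.1
```

```bash
python3 st.py
```

```text
t 13.6 q [ 0.9   1.1  -1.3   1.22  0.38  1.51  2.5 ] tcp [662.9 -34.4 146.8] tilt 37.4 az 102.8 yaxis [-0.87  0.31  0.38] F [ 0.2 -2.9 -6.5] M [-1.94 -0.38  0.04]
tip jig [-106.8   -2.   133.3] zjig [ 0.61 -0.02 -0.79]
roll 39.0
```

>>> apply_moves --commands '[1,0.036,0.011,0,0,1,0.036,0.012,0,0,1,0.036,0.014,0,0,1,0.036,0.016,0,0,1,0.036,0.018,0,0,1,0.036,0.02,0,0,1,0,0,0,0]'

```text
clock: 14.3
tcp_pos: [690.3, -24.3, 146.1]
eef_rot: [-0.501, 0.804, 0.302, 0.106]
contact_force: [4.1, -7.9, -6.1]
opening: 0.0
grip_force: 5.3
```

```bash
python3 st.py; python3 - <<'E'
from h import *
p2,_,_=grab('wrist','w4'); p,_,_=grab('top','t4')
cv2.imwrite('pics/c4.png',np.hstack([cv2.resize(p2,(480,300)),cv2.resize(p[110:220,270:380],(300,300),interpolation=cv2.INTER_CUBIC)])[:,:,::-1])
E
```

```text
t 14.3 q [ 0.84  1.12 -1.28  1.14  0.39  1.52  2.49] tcp [690.3 -24.3 146.1] tilt 37.3 az 102.6 yaxis [-0.87  0.32  0.38] F [ 4.1 -7.9 -6.1] M [-2.46 -1.16 -0.38]
tip jig [-104.1  -31.2  132.6] zjig [ 0.61 -0.03 -0.8 ]
roll 39.0
```

View pics/c4.png

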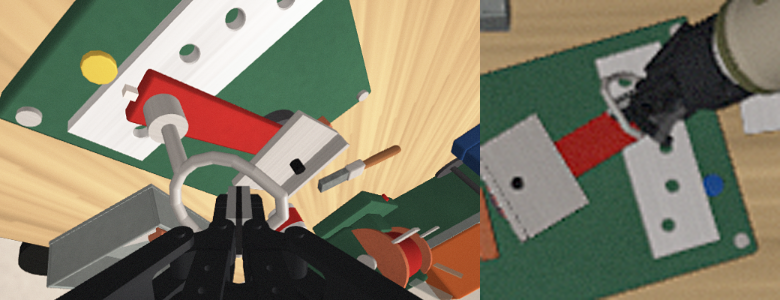

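The wrist view shows the arm part-way round: the nose at (130,93) has not reached the yellow disc at (98,68). The top crop agrees. I'll measure the arm angle from the red top face, checking the method on the earlier picture taken at zero.

```bash
cat > ang.py <<'E'
from fit import *
from scipy.optimize import minimize_scalar
def ang(f):
    i=np.load('pics/'+f+'.npz'); hsv=cv2.cvtColor(i['p'],cv2.COLOR_RGB2HSV); m=((hsv[...,0]<6)|(hsv[...,0]>174))&(hsv[...,1]>170)&(hsv[...,2]>60)&(i['d']>0)
    v,u=np.nonzero(m); K=np.array([[i['fx'],0,i['cx']],[0,i['fy'],i['cy']],[0,0,1]],float)
    xy=cv2.undistortPoints(np.stack([u,v],1)[:,None].astype(float),K,np.array([float(i['k1']),0,0,0]))[:,0]; z=i['d'][v,u]
    w=(np.linalg.inv(i['world_to_cam'])@np.c_[xy[:,0]*z,-xy[:,1]*z,-z,np.ones(len(z))].T).T
    j=(w[:,:2]-t)@R; k=(abs(w[:,2]-60)<4)&(np.hypot(*j.T)<175)&(np.hypot(*j.T)>50); j=j[k]
    out=lambda a:(lambda p:np.maximum(abs(p)-20,0).sum()+ 0)(-j[:,0]*np.sin(a)+j[:,1]*np.cos(a))  # a: rotation, +ccw
    # arm direction = R(a)(-1,0); perp offset of points
    A=np.linspace(-.2,.5,701); c=[out(a) for a in A]; g=A[np.array(c)<=min(c)+.02*len(j)]
    return len(j),A[np.argmin(c)],g.min(),g.max(), (np.hypot(*j.T).min().round(),np.hypot(*j.T).max().round())
if __name__=='__main__':
    import sys
    for f in sys.argv[1:]: print(f,ang(f))
E
python3 ang.py w1 w3 w4
```

```text
w1 (2289, np.float64(0.008000000000000007), np.float64(-0.007000000000000006), np.float64(0.014999999999999986), (np.float64(50.0), np.float64(168.0)))
w3 (6973, np.float64(0.007000000000000006), np.float64(-0.008000000000000007), np.float64(0.014999999999999986), (np.float64(50.0), np.float64(168.0)))
w4 (7420, np.float64(0.269), np.float64(0.252), np.float64(0.277), (np.float64(50.0), np.float64(168.0)))
```

```bash
python3 - <<'E'
from fit import *
i=np.load('pics/w4.npz'); f=lambda r,a,z: tuple((np.array(pix(i,np.append(R@[-r*np.cos(a),-r*np.sin(a)]+t,z)))*.75).round(0))
print('holes',[f(150,k*.2618,42) for k in(-2,-1,0,1,2)],'yellow',f(190,.2618,38))
for a in(.15,.2,.26): print(a,'nose',f(190,a,40),'armend',f(168,a,60),'knob',f(150,a,85))
E
```

```text
holes [(np.float64(287.0), np.float64(-6.0)), (np.float64(235.0), np.float64(15.0)), (np.float64(189.0), np.float64(51.0)), (np.float64(157.0), np.float64(91.0)), (np.float64(141.0), np.float64(130.0))] yellow (np.float64(98.0), np.float64(67.0))
0.15 nose (np.float64(113.0), np.float64(41.0)) armend (np.float64(150.0), np.float64(76.0)) knob (np.float64(183.0), np.float64(111.0))
0.2 nose (np.float64(106.0), np.float64(54.0)) armend (np.float64(144.0), np.float64(86.0)) knob (np.float64(176.0), np.float64(120.0))
0.26 nose (np.float64(99.0), np.float64(68.0)) armend (np.float64(136.0), np.float64(98.0)) knob (np.float64(169.0), np.float64(130.0))
```

The projection puts the arm end at (136,98) for a swing of 0.26, which matches the picture. So the arm is at about 0.261, within a millimetre of the yellow hole. Now I'll lower the ring.

>>> apply_moves --commands '[1,0,0,-0.03,0,1,0,0,-0.03,0,1,0,0,-0.03,0,1,0,0,0,0]'

```text
clock: 14.8
tcp_pos: [690.1, -24.4, 135.3]
eef_rot: [-0.501, 0.804, 0.302, 0.106]
contact_force: [5.0, -7.4, -5.0]
opening: 0.2
grip_force: 4.8
```

>>> apply_moves --commands '[1,0,0,-0.03,0,1,0,0,-0.03,0,1,0,0,0,0]'

```text
clock: 15.1
tcp_pos: [689.9, -23.9, 128.6]
eef_rot: [-0.501, 0.804, 0.303, 0.106]
contact_force: [3.1, -6.7, -4.0]
opening: 0.0
grip_force: 4.0
```

```bash
python3 st.py; python3 -c "
from h import *
grab('wrist','w5')"; python3 ang.py w5
```

```text
t 15.1 q [ 0.84  1.14 -1.27  1.16  0.4   1.5   2.5 ] tcp [689.9 -23.9 128.6] tilt 37.4 az 102.6 yaxis [-0.87  0.31  0.38] F [ 3.1 -6.7 -4. ] M [-2.07 -0.83 -0.13]
tip jig [-103.6  -31.   115.1] zjig [ 0.61 -0.03 -0.79]
roll 39.0
w5 (7456, np.float64(0.265), np.float64(0.246), np.float64(0.274), (np.float64(50.0), np.float64(168.0)))
```

>>> apply_moves --commands '[1,0,0,-0.03,0,1,0,0,-0.03,0,1,0,0,0,0]'

```text
clock: 15.45
tcp_pos: [688.7, -22.0, 121.5]
eef_rot: [-0.502, 0.803, 0.304, 0.106]
contact_force: [-0.5, -0.7, 0.1]
opening: 0.1
grip_force: 0.0
```

>>> apply_moves --commands '[1,0,0,-0.03,0,1,0,0,-0.03,0,1,0,0,0,0]'

```text
clock: 15.75
tcp_pos: [688.5, -23.1, 113.5]
eef_rot: [-0.502, 0.803, 0.303, 0.105]
contact_force: [0.1, 0.1, 0.6]
opening: -0.1
grip_force: 0.0
```

```bash
python3 st.py; python3 - <<'E'
from h import *
p2,_,_=grab('wrist','w6')
E
python3 ang.py w6
```

```text
t 15.75 q [ 0.84  1.16 -1.27  1.17  0.41  1.49  2.51] tcp [688.5 -23.1 113.5] tilt 37.5 az 102.9 yaxis [-0.87  0.31  0.38] F [0.1 0.1 0.6] M [-0.69 -0.15 -0.02]
tip jig [-102.5  -29.8  100. ] zjig [ 0.61 -0.02 -0.79]
roll 39.0
w6 (8159, np.float64(0.267), np.float64(0.249), np.float64(0.274), (np.float64(50.0), np.float64(168.0)))
```

>>> apply_moves --commands '[1,0.02,0.01,-0.02,0,1,0.009,-0.04,0.053,0,1,0.009,-0.04,0.053,0,1,0.009,-0.04,0.053,0,1,0.009,-0.04,0.053,0]'

```text
clock: 16.3
tcp_pos: [695.8, -42.1, 138.2]
eef_rot: [-0.502, 0.803, 0.303, 0.106]
contact_force: [0.7, 0.1, -0.5]
opening: 0.0
grip_force: 0.0
```

>>> apply_moves --commands '[1,0.009,-0.04,0.053,0,1,0.009,-0.04,0.053,0,1,0.018,-0.08,0.105,0,1,0.018,-0.08,0.105,0,1,0.03,-0.15,0.2,0,1,0.03,-0.15,0.2,0,1,0,-0.2,0.3,0,1,0,-0.2,0.3,0,1,0,0,0,0]'

```text
clock: 17.2
tcp_pos: [709.8, -157.9, 300.7]
eef_rot: [-0.5, 0.804, 0.301, 0.109]
contact_force: [0.9, 0.2, -0.4]
opening: 0.4
grip_force: 0.0
```

```bash
python3 st.py; python3 - <<'E'
from h import *
p2,_,_=grab('wrist','w7'); p,_,_=grab('top','t7'); s,_,_=grab('side','s7')
a=p2[:,60:460]; a=cv2.resize(a,(400,400)); b=cv2.resize(p[110:220,270:380],(400,400),interpolation=cv2.INTER_CUBIC)
cv2.imwrite('pics/c7.png',np.hstack([a,b])[:,:,::-1])
E
python3 ang.py w7 t7
```

```text
t 17.2 q [ 0.76  1.1  -1.34  0.66  0.43  1.95  2.57] tcp [ 709.8 -157.9  300.7] tilt 37.4 az 102.0 yaxis [-0.87  0.32  0.38] F [ 0.9  0.2 -0.4] M [-0.65 -0.13 -0.01]
tip jig [-238.2  -15.3  287.2] zjig [ 0.61 -0.03 -0.79]
roll 38.0
w7 (1543, np.float64(0.266), np.float64(0.251), np.float64(0.273), (np.float64(50.0), np.float64(168.0)))
t7 (387, np.float64(0.251), np.float64(0.239), np.float64(0.277), (np.float64(50.0), np.float64(165.0)))
```

View pics/c7.png

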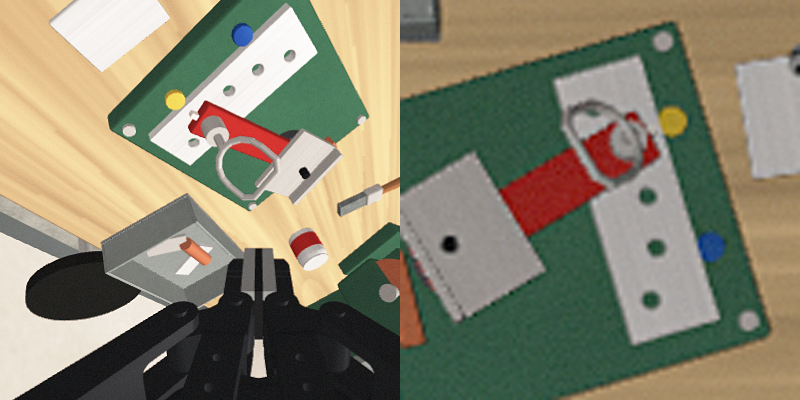

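The arm now points at the yellow disc and the finger is out of the ring. I'll check the ring height against the picture taken before the lift, to confirm the pin is home.

```bash
python3 - <<'E'
from fit import *
for f,a in(('w1',0),('w7',.2618),('top0',0),('t7',.2618)):
    i=np.load('pics/'+f+'.npz'); d=i['d']; v,u=np.nonzero(d>0); K=np.array([[i['fx'],0,i['cx']],[0,i['fy'],i['cy']],[0,0,1]],float)
    xy=cv2.undistortPoints(np.stack([u,v],1)[:,None].astype(float),K,np.array([float(i['k1']),0,0,0]))[:,0]; z=d[v,u]
    w=(np.linalg.inv(i['world_to_cam'])@np.c_[xy[:,0]*z,-xy[:,1]*z,-z,np.ones(len(z))].T).T
    j=(w[:,:2]-t)@R; c,s=np.cos(a),np.sin(a); r=-(j[:,0]*c+j[:,1]*s); p=-j[:,0]*s+j[:,1]*c
    up=w[(abs(r-110)<7)&(abs(p)<14)&(w[:,2]>120)&(w[:,2]<175),2]; kn=w[(abs(r-152)<9)&(abs(p)<10)&(w[:,2]>65)&(w[:,2]<98),2]
    print(f,len(up),np.percentile(up,[20,50,90]).round(1),len(kn),np.percentile(kn,[50,80]).round(1))
E
```

```text
w1 336 [142.7 144.7 146.4] 813 [81.8 85.1]
w7 166 [143.  145.2 146.5] 355 [81.9 85.4]
top0 32 [144.3 146.5 149.2] 30 [82.5 85.4]
t7 33 [144.4 146.4 149.4] 26 [82.5 85.8]
```

Ring height matches the seated reading from before the lift, so the pin is home. I'm handing in.

```bash
python3 -c "
from bench import manip
print(manip.close_job())"
```

```text
the job is handed in; nothing more can be done
None
```

The pin is fully home in the hole marked by the yellow disc, the finger is out of the ring, nothing else was touched, and the job was handed in at about 17 s.

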